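# Draw the spindle out of the roll stand and park it in the rack

### The job

Free the spent cardboard core in the roll stand: press the red thumb pad down until the keeper's fork has swung right up off the spindle, then draw the steel spindle straight out of the front of the stand, towards you, taking a fresh grip along it as it comes, and lay it in the free pair of V rests of the rack beside the stand. Leave the keeper up and the core lying in its saddles; do not drop the spindle or disturb the spare spindle and the other things on the bench.

Things in the scene. Friction and masses are not known exactly. Their poses are not given: they have to be found in the camera images.
- stand: Fixed roll stand. Origin: on the worktop, under the spindle; grey base x -125 to 155, 118 wide, 10 mm thick; x runs along the spindle, front to rear, z up. Spindle axis at y 0, z 75 mm. Blue front block: x -110 to -70, y -30 to 62, top z 95; blue rear cheek x 126 to 138, top z 95; two black V saddles between them carry the core. Fork of the raised keeper: up to z 136 over y 0 to 60.
- bore (a point): Middle of the bore's mouth in the front block's face, on the spindle's axis. The bore is 15.5 mm wide and 40 mm long: while 30 mm or more of the spindle is still in it, the spindle may be let go; its free end droops by 2 to 3 degrees and it stays. Space in front of the keeper (from 20 mm before this point, towards the robot) is free.
- keeper (a joint): Hinge of the keeper, a flat steel latch with two arms before the front block (x -129 to -123 mm of the stand). 0 = closed: its fork straddles the spindle in front of the collar and holds it in. It grows to the stop at 0.75 rad as the red pad goes down and the fork up; clear of the collar from 0.5. Axis along the stand's x, at y 45, z 75. Stiff: some 1.5 N on the pad moves it; stays as left.
- keeper_pad (a point): Middle of the upper face of the red thumb pad (30 mm along the stand's x, 22 along y, 6 thick) at the end of the keeper's arm, 60 mm from the hinge axis; closed, it lies at x -142, y 105, z 84 mm of the stand. To the stop it swings about 40 mm down and 20 mm towards the hinge. Below it is only the worktop.
- spindle_mid (a point): Middle of the loose steel spindle, a bar 14 mm thick, 348 mm long, 0.18 kg; balances within 10 mm of here. x runs along it, from the knurled nose (-174 mm, towards the robot) to the tail (+174). Dark hexagonal collar, 26 mm across flats, at -95 to -85. Home, this point is at x -26 mm of the stand and 70 mm of nose stand out before the keeper. Free of stand and keeper after 280 mm of travel.
- core: Spent cardboard core, 60 mm thick, 186 mm long, with black end plugs (19 mm bore) round the spindle; loose, 0.09 kg, lying in the stand's saddles. Origin at its centre, x along its axis.
- free_bay (a point): Where the spindle's middle belongs: the free bay of the rack, nearer the stand; on the axis of a seated spindle, 45 mm up. x runs along the bay. The rack is fixed: plywood board 320 x 170 x 12 mm, zigzag rests of bent 6 mm steel bar at x -135 and +135 mm; each V is 72 mm wide, 28 deep, open above, its bottom 13 mm below this point. Nothing stands between the rests. Either end may be in front.
- spare: Thin brass spare spindle, 10 mm thick, 348 mm long, loose in the rack's other bay, 72 mm from the free one. Origin at its middle, x along it. To be left alone.
- clip_jar: Clear jar with a yellow lid, 66 mm wide, 95 mm tall; origin at the centre of its underside. To be left alone.
- blue_roll: Small blue roll lying flat, 69 mm wide, 31 mm tall; origin at the centre of its underside. To be left alone.
- round_bottle: White bottle with a ribbed white cap, 42 mm wide, 112 mm tall; origin at the centre of its underside. To be left alone.
Not all that is in view belongs to the job. Of the things shaped like the core, the cardboard one is meant.

How it is judged:
By the outcome, as a careful person would: the job done as asked, in the order asked, and still so for the second after the job is handed in, with the robot touching nothing.
It also fails if it takes over 67 s, if anything falls off the work surface, if the arm or the gripper's body presses on something with over 40 N, if the wrist force passes 120 N, or if a joint passes its speed limit or range.

### The arm

A 6-joint arm with a two-finger parallel gripper is mounted at the origin on a cart in front of the work surface, level with it; the furniture and walls round the work are solid. World frame = base frame: x ahead of the robot, y to its left, z up, the work surface at z = 0. Lengths are in m, angles in rad, forces in N, time in s.
With the tool pointing down it reaches from about 0.325 to 0.925 m from the base axis. Payload 3.1 kg.
Tool frame: the origin (TCP) lies at the very end of the fingers, on their centre line; the grasp point (between the pads) lies 19 mm behind it; z points along the fingers, y is the line along which they close (so a half turn about z gives the same grasp; the last joint's range is limited). The gripper opens to 85 mm and grips with 20 to 120 N. Pads are 22 mm wide; open, the fingers measure 114 mm over their backs; the gripper's body (76 mm by 85 mm) begins 54 mm behind the grasp point. The pads swing forward as they close: fully open they stand 13 mm farther back than shut.
Start: joints at [-1.408, 0.217, 1.613, -0, 1.311, -0.112], TCP at [0.17, -0.602, 0.231] pointing down, gripper open.
Joint ranges: [-2.75, 2.75], [-0.78, 2.1], [0.31, 2.55], [-1.13, 4.27], [0.13, 2.63], [-2.58, 2.58]. Speed limits (rad/s): [2.79, 2.79, 3.14, 3.14, 3.14, 3.14].

### API

Orientations are given as a unit quaternion [w, x, y, z].
In Python, from station import env gives the robot as it stands. The module is installed in compiled form; this text tells all that it offers.
- The arm moves only by the shell command python3 -m pendant 'ROWS'. ROWS is JSON, a list of rows, each an object with "dp": the shift along the tool's x, y, z in mm, a list of three; "twist": the turn about the tool's z in degrees; "jaw": the opening, from 0 (shut) to 1 (fully open). In form: [{"dp": [x, y, z], "twist": twist, "jaw": jaw}, ...]. A call has exactly 8 rows; each row is the pose to reach, as a shift and turn from the pose commanded when the call began, along the tool's axes at that moment; what a row does not reach only later rows make up. A row lasts 1/10 s, in which the tool goes at most 50 mm and 8.59 degrees, less where a joint would pass 70% of its speed; a pose out of reach is approached as far as the arm can. A call with a gripper value outside its range is refused whole. The fingers move at their own pace and stop on an object; the grip force is fixed at half the most. Time passes only in rows, so rows that repeat a pose let the fingers close, or fill a call up. It gives the time, the measured TCP pose, the force, the opening and the grip force at its end, in the units of the state.
- env.state(): the state, without advancing time (a new reading comes with each control period).
- env.snapshot(name): name is "side" or "top" or "wrist"; returns the picture (480x640x3 uint8, blue, green, red); there is no depth.
- env.camera_info(name): a dict with "fovy" (degrees; the focal length in pixels is half the picture's height over the tangent of half this angle, whatever the lens; pixels are square), "cx", "cy" (the principal point, pixels), "T" (4x4, takes a point from camera to world coordinates). Camera axes: x right, y up, looking along -z (the intrinsics and any distortion apply to the point x, -y, -z); pixel columns grow to the right and rows downward; lengths in m; the calibration is good to about 2 mm. A picture is of the moment at which its call begins: read the wrist's pose just before it. camera_info takes no time and is no camera call; for the wrist camera it gives the pose at the moment of the call.
- env.hand_in(): hands the job in; it is judged then, once.
Trained networks look in the newest picture that a camera, given by its name, has taken for a name from the list of things; names that differ only in an ending like _2 or _b are one class to them, and where a whole thing is asked for, a point or a joint stands for the part that bears it (a point fixed in the world has none). Each returns a list of dicts, best first, with "confidence" (0 to 1); they miss things now and then, are a little off and sometimes report something else, mostly with a low value. They report only what shows in the picture. A call takes as long as a camera call. They do not tell look-alikes from the thing itself.
- env.spot_in(target, camera): "position" ([row, column] in pixels, amid what is visible of it).
- env.spot_point(target, camera): "position" ([row, column] in pixels: a listed point, or the origin of a listed thing).
The state is a dict: "clock": time; "joint_positions": joint angles; "joint_velocities": joint speeds; "effort": joint torques, N m; "tool_pos": TCP position; "eef_rot": TCP orientation; "force": force on the tool from outside, world axes, zero at the start; "wrist_torque": the same for the moment, N m; "gripper_width": finger opening in m; "grasp_force": force on a finger pad.
Only numpy, scipy, OpenCV 4.12 (cv2) and the standard library are available. Lean on these libraries where they do the work, as an engineer would, in place of code of your own. Each camera call takes 0.05 s, during which the arm holds its last target. There are 200 camera calls.

## Working session

There is one attempt and no reset: what is moved stays moved. The work goes in short steps, Python scripts to look and compute and a shell command to move; the robot and the scene stay as the last step left them, time stands still between calls to the robot, and variables do not carry over. Pictures are saved under pics/ and viewed, at most 14 in all, crops included, and the job is handed in when it is done.

```bash
mkdir -p pics; cat > h.py <<'E'
import numpy as np, cv2
from station import env
def K(n):
    c=env.camera_info(n); f=240/np.tan(np.radians(c['fovy'])/2); return c,f
def ray(n,rc,c=None):
    c0,f=K(n); c=c or c0
    d=np.array([(rc[1]-c['cx'])/f,-(rc[0]-c['cy'])/f,-1.]); T=np.array(c['T'])
    return T[:3,3],T[:3,:3]@d
def onz(n,rc,z,c=None):
    o,d=ray(n,rc,c); return o+d*(z-o[2])/d[2]
def tri(l):
    A=np.zeros((3,3));b=np.zeros(3)
    for o,d in l:
        d=d/np.linalg.norm(d);P=np.eye(3)-np.outer(d,d);A+=P;b+=P@o
    p=np.linalg.solve(A,b)
    return p,[np.linalg.norm((np.eye(3)-np.outer(d,d)/(d@d))@(p-o))*1e3 for o,d in l]
def proj(n,p):
    c,f=K(n);T=np.array(c['T']);q=T[:3,:3].T@(np.array(p)-T[:3,3]);return [c['cy']-f*q[1]/-q[2],c['cx']+f*q[0]/-q[2]]
E
python3 - <<'E'
from h import *
np.set_printoptions(precision=3,suppress=True)
s=env.state();print(s['clock'],s['tool_pos'],s['eef_rot'],s['gripper_width'])
for n in('side','top','wrist'):
    c=env.camera_info(n);print(n,{k:v for k,v in c.items() if k!='T'},np.array(c['T']).tolist())
    cv2.imwrite(f'pics/{n}0.png',env.snapshot(n))
for n in('side','top'):
    for t in ['stand','bore','keeper_pad','spindle_mid','core','free_bay','spare','clip_jar','blue_roll','round_bottle']:
        r=env.spot_point(t,n); print(n,t,[(np.round(x['position'],1).tolist(),round(x['confidence'],2)) for x in r[:3]])
E
```

```text
0.0 [ 0.169 -0.601  0.23 ] [-0.001  0.991  0.137 -0.   ] 0.08584930477123255
side {'fovy': 46.84885598514149, 'cx': 327.5039827761889, 'cy': 235.1266673599203} [[-0.9953821308468307, 0.08144354869752353, -0.05080710547134728, 0.5121412189239979], [-0.09599096311352032, -0.8466439793019969, 0.5234307091795614, 0.7043177349672144], [-0.00038547550023280925, 0.5258905976410245, 0.85055213286512, 1.294577336393628], [0.0, 0.0, 0.0, 1.0]]
top {'fovy': 45.54015688777027, 'cx': 336.0794392399788, 'cy': 245.44814772703205} [[-0.00856942399538441, 0.9880607897906661, -0.1538260077185661, 0.33306080591080567], [-0.9998880255983535, -0.01035404533703056, -0.01080416633457315, -0.06412901615780225], [-0.012267894579500527, 0.1537161976611565, 0.9880388804794994, 1.5480647907027567], [0.0, 0.0, 0.0, 1.0]]
wrist {'fovy': 65.87104933641868, 'cx': 318.52868118015726, 'cy': 235.4602339469932} [[0.27086031696783236, 0.9193114179729077, 0.2854841597649971, 0.24270899349740493], [-0.9626144414650886, 0.259551675035274, 0.07750074237862688, -0.5805775589761343], [-0.0028505744929942863, -0.29580305064523
[... 225 characters left out ...]
.3, 312.9], 0.55), ([235.2, 283.6], 0.39)]
side core [([233.4, 282.4], 0.85), ([198.6, 396.9], 0.71)]
side free_bay [([391.7, 343.6], 0.58)]
side spare [([418.7, 333.2], 0.89)]
side clip_jar [([129.7, 369.7], 0.9)]
side blue_roll [([310.5, 287.9], 0.7)]
side round_bottle [([139.3, 311.3], 0.89)]
top stand [([211.3, 331.3], 0.57), ([211.8, 474.5], 0.15)]
top bore []
top keeper_pad [([249.2, 278.4], 0.63)]
top spindle_mid []
top core [([303.7, 392.6], 0.95), ([192.7, 330.4], 0.56)]
top free_bay [([269.8, 192.9], 0.82)]
top spare [([265.8, 165.2], 0.96)]
top clip_jar [([277.0, 504.3], 0.79)]
top blue_roll [([216.2, 271.5], 0.95)]
top round_bottle [([208.8, 476.8], 0.63), ([193.0, 331.7], 0.26)]
```

View pics/side0.png

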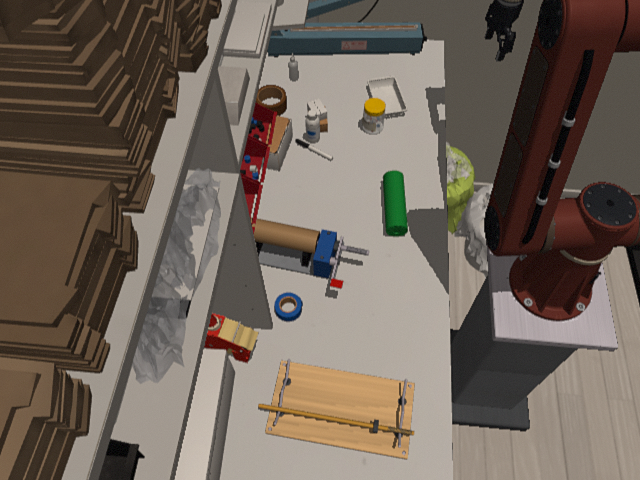

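View pics/top0.png

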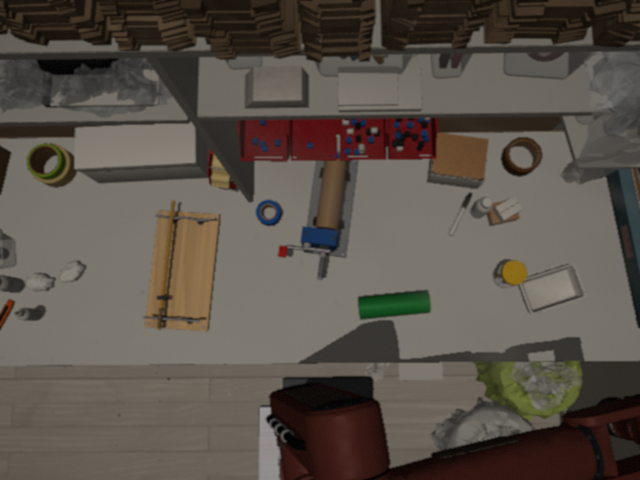

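Side view: the cardboard core lies in the stand at (233,282); a green cylinder lies at (199,397). Top view: the same two are at (193,331) and (304,393). The brown one in the stand fits "cardboard, in the saddles", so it's the core meant; the green one is a decoy. I'll confirm this with an enlarged crop, which also shows the keeper.

```bash
python3 - <<'E'
from h import *
np.set_printoptions(precision=3,suppress=True)
a=cv2.imread('pics/side0.png')[190:300,240:400];b=cv2.imread('pics/top0.png')[150:300,260:420]
r=lambda i:cv2.resize(i,None,fx=5,fy=5,interpolation=cv2.INTER_CUBIC)[:, :800]
# stacked: side (x5 ->800x550) saved; top x2.5 half
cv2.imwrite('pics/c1.png',np.vstack([cv2.resize(cv2.imread('pics/side0.png')[225:300,280:390],(800,545))[:290*2-30]])[:545])
cv2.imwrite('pics/c2.png',cv2.resize(b[:110],None,fx=5,fy=5,interpolation=cv2.INTER_CUBIC))
sp=lambda rc1,rc2:tri([ray('side',rc1),ray('top',rc2)])
print('pad',sp([282.2,335.6],[249.2,278.4]), onz('side',[282.2,335.6],.084),onz('top',[249.2,278.4],.084))
print('bay',sp([391.7,343.6],[269.8,192.9]), onz('top',[269.8,192.9],.045))
print('spare',sp([418.7,333.2],[265.8,165.2]))
print('core',sp([233.4,282.4],[192.7,330.4]))
print('stand',sp([253.5,293.8],[211.3,331.3]))
print('roll',sp([310.5,287.9],[216.2,271.5]))
print('bore',onz('side',[247.1,335.6],.075))
E
```

```text
pad (array([0.551, 0.1  , 0.099]), [np.float64(0.4410519058423254), np.float64(0.4410519058423747)]) [0.552 0.092 0.084] [0.553 0.101 0.084]
bay (array([0.51 , 0.339, 0.021]), [np.float64(1.1093850991850258), np.float64(1.1093850991849814)]) [0.506 0.332 0.045]
spare (array([0.523, 0.407, 0.04 ]), [np.float64(5.629505849644663), np.float64(5.6295058496446675)])
core (array([ 0.701, -0.034,  0.085]), [np.float64(0.44870895809840605), np.float64(0.4487089580983661)])
stand (array([ 0.675, -0.035, -0.016]), [np.float64(1.4397002079214312), np.float64(1.4397002079216288)])
roll (array([ 0.666,  0.133, -0.021]), [np.float64(4.075014673275589), np.float64(4.075014673275849)])
bore [ 0.561 -0.012  0.075]
```

View pics/c1.png

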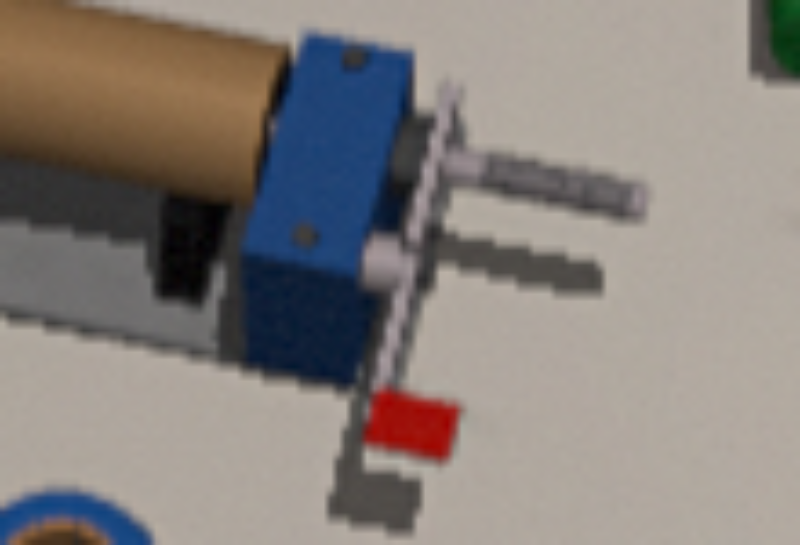

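View pics/c2.png

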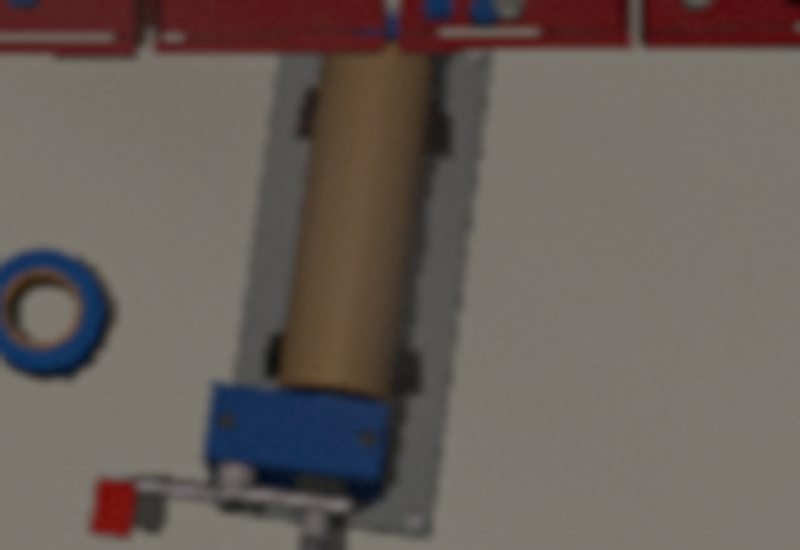

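```bash
cat > fit.py <<'E'
from h import *
from scipy.optimize import least_squares
np.set_printoptions(precision=4,suppress=True)
s1=lambda u,v:(225+v/7.27,280+u/7.27); s2=lambda u,v:(150+v/5,260+u/5)
def fit(obs,x0):
    def W(q,P): c,s=np.cos(q[2]),np.sin(q[2]); P=np.array(P)/1e3; return [q[0]+c*P[0]-s*P[1],q[1]+s*P[0]+c*P[1],P[2]]
    f=lambda q:np.concatenate([np.array(proj(n,W(q,P)))-rc for n,P,rc in obs])
    r=least_squares(f,x0,loss='soft_l1'); return r.x,r.fun.reshape(-1,2),W
E
python3 - <<'E'
from fit import *
S=[('side',p,s1(*c)) for p,c in [((-142,105,84),(413,425)),((-200,0,75),(640,200)),((-70,-30,95),(305,35)),((-110,-30,95),(412,52)),((-70,62,95),(245,245)),((-110,62,95),(360,275))]]
T=[('top',p,s2(*c)) for p,c in [((-142,105,84),(113,508)),((-70,62,95),(215,382)),((-70,-30,95),(390,400)),((-125,-59,10),(432,532))]]
for o in (S,T,S+T):
    q,r,W=fit(o,[.68,-.03,-.1]);print('stand',q);print(r.round(1).tolist())
    for n,P in dict(pad=(-142,105,84),nose=(-200,0,75),fork=(-126,0,75)).items():print(n,np.array(W(q,P)))
# rack: centre frame, board z12
B=[(160,85),(-160,85),(-160,-85),(160,-85)]
S=[('side',(*b,12),rc) for b,rc in zip(B,[(437,266),(457,409),(380,414),(360,280)])]
T=[('top',(*b,12),rc) for b,rc in zip(B,[(208,163),(329,147),(330,209),(212,219)])]
for o in (S,T,S+T):
    q,r,W=fit(o,[.5,.35,-.1]);print('rack',q);print(r.round(1).tolist());print(W(q,(0,-36,45)))
E
```

```text
stand [ 0.6737 -0.0302 -0.1348]
[[-0.7, 0.7], [0.4, 0.8], [-0.7, -0.2], [-0.0, 0.3], [0.9, -0.7], [0.1, -0.8]]
pad [0.5471 0.0929 0.084 ]
nose [ 0.4755 -0.0033  0.075 ]
fork [ 0.5489 -0.0133  0.075 ]
stand [ 0.6729 -0.0328 -0.1302]
[[0.2, 0.3], [-0.6, -0.3], [0.0, -0.0], [0.3, 0.0]]
pad [0.5458 0.0897 0.084 ]
nose [ 0.4746 -0.0069  0.075 ]
fork [ 0.548  -0.0165  0.075 ]
stand [ 0.6733 -0.0318 -0.135 ]
[[-1.3, 0.9], [-0.1, 1.0], [-1.2, -0.0], [-0.5, 0.5], [0.4, -0.5], [-0.5, -0.6], [-0.2, -0.3], [-0.8, -0.8], [-0.1, -0.6], [0.2, -0.6]]
pad [0.5467 0.0914 0.084 ]
nose [ 0.4751 -0.0048  0.075 ]
fork [ 0.5485 -0.0148  0.075 ]
rack [ 0.512   0.3716 -0.0444]
[[-1.7, -0.4], [-0.3, 0.6], [0.4, 0.1], [1.9, -0.3]]
[np.float64(0.5104034651739724), np.float64(0.3356793549182942), np.float64(0.045)]
rack [ 0.5135  0.3654 -0.0676]
[[1.1, -3.8], [-2.9, -0.5], [-0.2, 0.7], [0.5, 1.5]]
[np.float64(0.5110458993681148), np.float64(0.32947986277189856), np.float64(0.045)]
rack [ 0.5124  0.3689 -0.0539]
[[-3.7, -0.6], [-1.0, 0.0], [-0.0, 0.3], [0.2, 0.2], [1.8, -5.9], [-2.0, -1.1], [-0.1, 0.2], [0.4, -0.5]]
[np.float64(0.5104182784294893), np.float64(0.33297776518129063), np.float64(0.045)]
```

The crops show the brown core in the blue stand, with the spindle nose at side (368,252) and the red pad at side (337,283) / top (283,252). The green roll is elsewhere. The stand fits at (0.673, -0.031), yaw -0.135, to within 1 px. Next I move towards the pad and align the tool with the stand.

```bash
python3 -m pendant '[{"dp":[50,-50,0],"twist":8,"jaw":0},{"dp":[90,-90,0],"twist":16,"jaw":0},{"dp":[130,-130,0],"twist":23.5,"jaw":0},{"dp":[165,-165,0],"twist":23.5,"jaw":0},{"dp":[200,-200,0],"twist":23.5,"jaw":0},{"dp":[235,-235,0],"twist":23.5,"jaw":0},{"dp":[265,-270,0],"twist":23.5,"jaw":0},{"dp":[280,-280,0],"twist":23.5,"jaw":0}]'
cat > where.py <<'E'
from h import *
import sys
from scipy.spatial.transform import Rotation as R
np.set_printoptions(precision=1,suppress=True)
q=[float(x) for x in open('stand.txt').read().split()]
s=env.state();c,sn=np.cos(q[2]),np.sin(q[2])
d=np.array(s['tool_pos'][:2])-q[:2]
w=s['eef_rot'];e=R.from_quat([w[1],w[2],w[3],w[0]]).as_matrix()
print('t',round(s['clock'],2),'TCP in stand mm',1e3*np.array([c*d[0]+sn*d[1],-sn*d[0]+c*d[1],s['tool_pos'][2]]),'world',1e3*np.array(s['tool_pos']),'yaw err deg',round(np.degrees(np.arctan2(e[1,0],e[0,0])-q[2]),2),'F',np.array(s['force']),'w',round(s['gripper_width']*1e3,1),'g',round(s['grasp_force'],1))
E
echo 0.6733 -0.0312 -0.135 > stand.txt; python3 where.py
```

```text
clock: 1.95
tool_pos: [0.3636, -0.254, 0.2316]
eef_rot: [0.0, 0.998, -0.068, 0.0]
force: [0.9, -0.6, -0.1]
gripper_width: 0.0002
grasp_force: 0.0
t 1.95 TCP in stand mm [-276.9 -262.4  231.6] world [ 363.6 -254.   231.6] yaw err deg -0.03 F [ 0.9 -0.6 -0.1] w 0.2 g 0.0
```

```bash
python3 -m pendant '[{"dp":[15,-45,0],"twist":0,"jaw":0},{"dp":[30,-90,0],"twist":0,"jaw":0},{"dp":[45,-135,0],"twist":0,"jaw":0},{"dp":[60,-180,10],"twist":0,"jaw":0},{"dp":[75,-225,20],"twist":0,"jaw":0},{"dp":[90,-270,30],"twist":0,"jaw":0},{"dp":[105,-315,40],"twist":0,"jaw":0},{"dp":[120,-362,50],"twist":0,"jaw":0}]'
python3 where.py; python3 - <<'E'
from fit import *
c=env.camera_info('wrist');im=env.snapshot('wrist');cv2.imwrite('pics/w1.png',im)
q=[float(x) for x in open('stand.txt').read().split()];_,_,W=fit([('side',(0,0,0),(1,1))],[0,0,0])
for n,P in dict(pad=(-142,105,84),nose=(-200,0,75),bore=(-110,0,75)).items():print(n,proj('wrist',W(q,P)))
for t in('keeper_pad','bore','spindle_mid'):print(t,env.spot_point(t,'wrist')[:2])
h=cv2.cvtColor(im,cv2.COLOR_BGR2HSV);m=((h[...,0]<8)|(h[...,0]>172))&(h[...,1]>180)&(h[...,2]>100)
n,l,st,ce=cv2.connectedComponentsWithStats(m.astype(np.uint8))
print([(st[i].tolist(),ce[i][::-1].round(1)) for i in range(1,n) if st[i,4]>300])
E
```

```text
clock: 2.75
tool_pos: [0.5315, 0.088, 0.1813]
eef_rot: [0.0, 0.998, -0.067, 0.001]
force: [0.9, -0.4, -0.4]
gripper_width: -0.0003
grasp_force: 0.0
t 2.75 TCP in stand mm [-156.5   99.   181.3] world [531.5  88.  181.3] yaw err deg -0.0 F [ 0.9 -0.4 -0.4] w -0.3 g 0.0
pad [np.float64(218.24679404002953), np.float64(320.76240112964985)]
nose [np.float64(292.41877419377664), np.float64(463.65762018815974)]
bore [np.float64(168.60428231298596), np.float64(479.76180872914205)]
keeper_pad [{'position': [214.3, 311.1], 'confidence': 0.73}]
bore [{'position': [166.6, 472.3], 'confidence': 0.84}]
spindle_mid []
[]
```

View pics/w1.png

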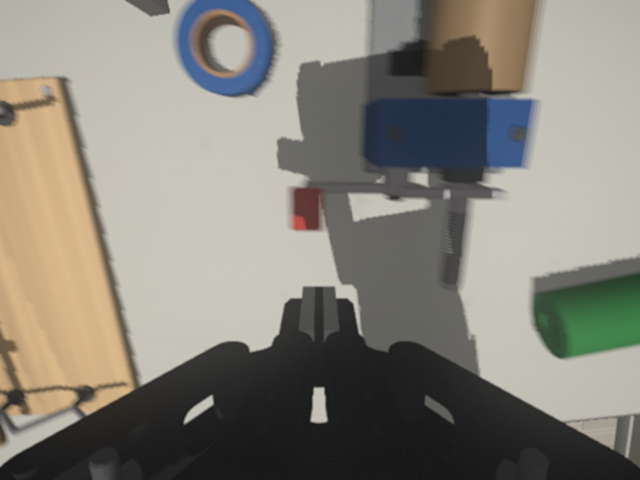

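Wrist view: pad centre is at (209,306) and nose tip at (285,450), both about 14 px left of prediction. I check that against the fingertip, visible at about (290,319).

```bash
python3 - <<'E'
from fit import *
s=env.state();print('tcp',proj('wrist',s['tool_pos']))
print(env.camera_info('wrist'))
o=[('wrist',p,rc) for p,rc in [((-142,105,84),(209,306)),((-200,0,75),(285,451)),((-110,62,95),(166,365)),((-110,-30,95),(166,527)),((-70,62,95),(101,366)),((-70,-30,95),(100,537))]]
q,r,W=fit(o,[.6733,-.031,-.135]);print(q,r.round(1).tolist())
E
```

```text
tcp [np.float64(305.4829728860232), np.float64(318.9920736347941)]
{'fovy': 65.87104933641868, 'cx': 318.52868118015726, 'cy': 235.4602339469932, 'T': array([[-0.1327,  0.9462,  0.295 ,  0.606 ],
       [-0.9912, -0.1267, -0.0394,  0.0771],
       [ 0.0001, -0.2976,  0.9547,  0.324 ],
       [ 0.    ,  0.    ,  0.    ,  1.    ]])}
[ 0.6756 -0.0291 -0.1293] [[4.3, -0.1], [1.5, -0.9], [0.6, 9.8], [-0.0, -1.8], [-4.1, 11.7], [-3.7, -0.6]]
```

```bash
python3 - <<'E'
from fit import *
w=[('wrist',p,rc) for p,rc in [((-142,105,84),(209,306)),((-200,0,75),(285,451)),((-110,-30,95),(166,527)),((-70,-30,95),(99,536))]]
S=[('side',p,s1(*c)) for p,c in [((-142,105,84),(413,425)),((-200,0,75),(640,200)),((-70,-30,95),(305,35)),((-110,-30,95),(412,52)),((-70,62,95),(245,245)),((-110,62,95),(360,275))]]
for o in (w,w+S):
    q,r,W=fit(o,[.6733,-.031,-.135]);print(q,r.round(1).tolist())
    print(np.array(W(q,(-142,105,84))),np.array(W(q,(-200,0,75))))
open('stand.txt','w').write(' '.join(map(str,q)))
E
python3 where.py
```

```text
[ 0.6757 -0.0319 -0.1466] [[0.9, 0.2], [0.9, -1.9], [-0.0, -0.5], [-2.7, 3.0]]
[0.5506 0.0928 0.084 ] [ 0.4779 -0.0026  0.075 ]
[ 0.6754 -0.031  -0.1398] [[2.5, 0.4], [1.4, -1.3], [0.3, -0.7], [-2.4, 2.3], [-0.8, -0.3], [0.5, 0.0], [-0.9, -0.9], [-0.1, -0.4], [0.7, -1.5], [-0.1, -1.6]]
[0.5494 0.0928 0.084 ] [ 0.4774 -0.0031  0.075 ]
t 2.95 TCP in stand mm [-160.    96.6  180.8] world [530.5  87.  180.8] yaw err deg 0.42 F [-0.6 -0.8 -0.5] w -0.4 g 0.0
```

```bash
python3 -m pendant '[{"dp":[13,-9,20],"twist":0.4,"jaw":0},{"dp":[13,-9,45],"twist":0.4,"jaw":0},{"dp":[13,-9,65],"twist":0.4,"jaw":0},{"dp":[13,-9,80],"twist":0.4,"jaw":0},{"dp":[13,-9,88],"twist":0.4,"jaw":0},{"dp":[13,-9,94],"twist":0.4,"jaw":0},{"dp":[13,-9,98],"twist":0.4,"jaw":0},{"dp":[13,-9,102],"twist":0.4,"jaw":0}]'; python3 where.py
python3 -m pendant '[{"dp":[0,0,3],"twist":0,"jaw":0},{"dp":[0,1,6],"twist":0,"jaw":0},{"dp":[0,1,9],"twist":0,"jaw":0},{"dp":[0,2,12],"twist":0,"jaw":0},{"dp":[0,2,14],"twist":0,"jaw":0},{"dp":[0,3,16],"twist":0,"jaw":0},{"dp":[0,3,18],"twist":0,"jaw":0},{"dp":[0,3,20],"twist":0,"jaw":0}]'; python3 where.py
```

```text
clock: 3.75
tool_pos: [0.5456, 0.0932, 0.0801]
eef_rot: [-0.0, 0.997, -0.071, 0.001]
force: [-0.6, 0.9, 1.4]
gripper_width: -0.0002
grasp_force: 0.8
t 3.75 TCP in stand mm [-145.8  104.8   80.1] world [545.6  93.2  80.1] yaw err deg -0.16 F [-0.6  0.9  1.4] w -0.2 g 0.8
clock: 4.55
tool_pos: [0.5444, 0.0899, 0.0593]
eef_rot: [0.0, 0.997, -0.071, -0.0]
force: [0.5, -1.2, 1.8]
gripper_width: 0.0004
grasp_force: 0.7
t 4.55 TCP in stand mm [-146.6  101.4   59.3] world [544.4  89.9  59.3] yaw err deg -0.13 F [ 0.5 -1.2  1.8] w 0.4 g 0.7
```

```bash
python3 -m pendant '[{"dp":[0,1,3],"twist":0,"jaw":0},{"dp":[0,2,6],"twist":0,"jaw":0},{"dp":[0,3,9],"twist":0,"jaw":0},{"dp":[0,4,12],"twist":0,"jaw":0},{"dp":[0,5,14],"twist":0,"jaw":0},{"dp":[0,5,16],"twist":0,"jaw":0},{"dp":[0,6,18],"twist":0,"jaw":0},{"dp":[0,6,19],"twist":0,"jaw":0}]'; python3 where.py
python3 - <<'E'
from h import *
im=env.snapshot('side')[225:300,280:390];cv2.imwrite('pics/p2.png',cv2.resize(im,(800,545),interpolation=cv2.INTER_CUBIC))
E
```

```text
clock: 5.35
tool_pos: [0.5443, 0.0853, 0.0421]
eef_rot: [-0.001, 0.997, -0.072, 0.0]
force: [-3.3, 3.1, 13.0]
gripper_width: -0.0004
grasp_force: 5.6
t 5.35 TCP in stand mm [-146.1   96.9   42.1] world [544.3  85.3  42.1] yaw err deg -0.19 F [-3.3  3.1 13. ] w -0.4 g 5.6
```

View pics/p2.png

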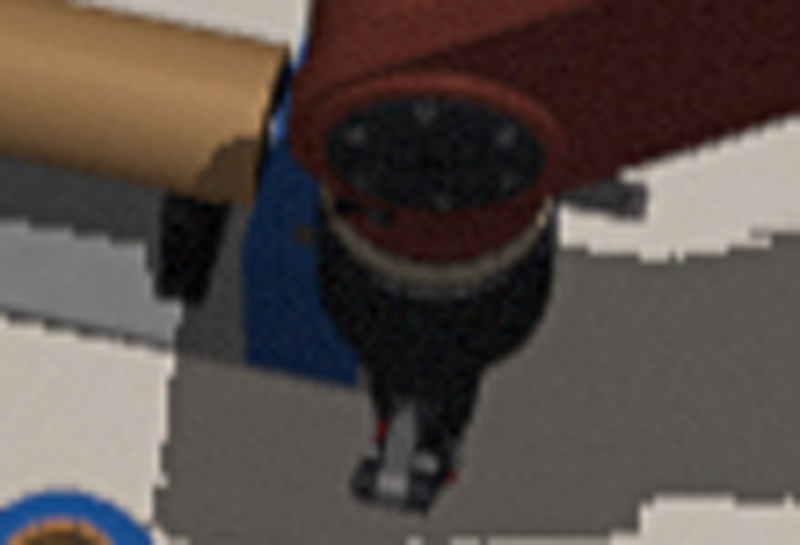

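Force rose from 2 to 13 N at pad depth 42 mm, which suggests the stop. I back off straight up and check the fork in the wrist view.

```bash
python3 -m pendant '[{"dp":[0,-2,-25],"twist":0,"jaw":0},{"dp":[0,-4,-60],"twist":0,"jaw":0},{"dp":[0,-4,-100],"twist":0,"jaw":0},{"dp":[-15,25,-140],"twist":0,"jaw":0.3},{"dp":[-30,60,-150],"twist":0,"jaw":0.5},{"dp":[-39,97,-150],"twist":0,"jaw":0.5},{"dp":[-39,97,-150],"twist":0,"jaw":0.5},{"dp":[-39,97,-150],"twist":0,"jaw":0.5}]'; python3 where.py
python3 - <<'E'
from fit import *
im=env.snapshot('wrist');cv2.imwrite('pics/w2.png',im)
q=[float(x) for x in open('stand.txt').read().split()];_,_,W=fit([('side',(0,0,0),(1,1))],[0,0,0])
for n,P in dict(pad=(-142,105,84),paddown=(-142,95,41),nose=(-200,0,75),bore=(-110,0,75),fork=(-126,0,136)).items():print(n,np.array(proj('wrist',W(q,P))))
print('tcp',proj('wrist',env.state()['tool_pos']))
E
```

```text
clock: 6.2
tool_pos: [0.4906, -0.0065, 0.19]
eef_rot: [-0.0, 0.997, -0.072, -0.0]
force: [-0.9, 0.2, 0.4]
gripper_width: 0.0429
grasp_force: 0.0
t 6.2 TCP in stand mm [-186.4   -1.5  190. ] world [490.6  -6.5 190. ] yaw err deg -0.26 F [-0.9  0.2  0.4] w 42.9 g 0.0
pad [170.7911 160.3028]
paddown [163.5454 195.7089]
nose [247.8776 317.8427]
bore [120.0208 317.2588]
fork [152.154  316.8676]
tcp [np.float64(305.45737935776447), np.float64(318.95416339079907)]
```

View pics/w2.png

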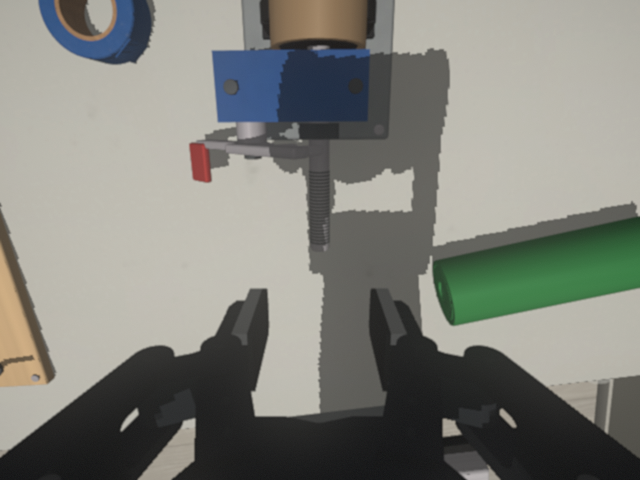

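Wrist view: the red pad is down and in at (162,200). The fork now ends at the spindle, no longer reaching across it, so it's up. The nose tip is at (247,318), exactly where predicted. I descend and grip the nose.

```bash
python3 -m pendant '[{"dp":[2,-1.5,30],"twist":-0.2,"jaw":0.5},{"dp":[2,-1.5,65],"twist":-0.2,"jaw":0.5},{"dp":[2,-1.5,95],"twist":-0.2,"jaw":0.5},{"dp":[2,-1.5,115],"twist":-0.2,"jaw":0.5},{"dp":[2,-1.5,128],"twist":-0.2,"jaw":0.5},{"dp":[2,-1.5,134],"twist":-0.2,"jaw":0.5},{"dp":[2,-1.5,134],"twist":-0.2,"jaw":0.4},{"dp":[2,-1.5,134],"twist":-0.2,"jaw":0.3}]'; python3 where.py
python3 -m pendant '[{"dp":[0,0,0],"twist":0,"jaw":0},{"dp":[0,0,0],"twist":0,"jaw":0},{"dp":[0,0,0],"twist":0,"jaw":0},{"dp":[0,0,0],"twist":0,"jaw":0},{"dp":[0,0,0],"twist":0,"jaw":0},{"dp":[-1,0,0],"twist":0,"jaw":0},{"dp":[-3,0,0],"twist":0,"jaw":0},{"dp":[-5,0,0],"twist":0,"jaw":0}]'; python3 where.py
```

```text
clock: 7.05
tool_pos: [0.4945, -0.0048, 0.0573]
eef_rot: [0.0, 0.998, -0.069, 0.001]
force: [-0.3, 0.6, -0.6]
gripper_width: 0.026
grasp_force: 0.0
t 7.05 TCP in stand mm [-182.8    0.7   57.3] world [494.5  -4.8  57.3] yaw err deg 0.08 F [-0.3  0.6 -0.6] w 26.0 g 0.0
clock: 7.85
tool_pos: [0.4919, -0.0056, 0.0584]
eef_rot: [0.001, 0.998, -0.07, 0.004]
force: [4.2, -4.0, 1.0]
gripper_width: 0.0123
grasp_force: 58.4
t 7.85 TCP in stand mm [-185.3   -0.5   58.4] world [491.9  -5.6  58.4] yaw err deg 0.04 F [ 4.2 -4.   1. ] w 12.3 g 58.4
```

```bash
python3 -m pendant '[{"dp":[-5,0,0],"twist":0,"jaw":0},{"dp":[-12,0,0],"twist":0,"jaw":0},{"dp":[-20,0,0],"twist":0,"jaw":0},{"dp":[-28,0,0],"twist":0,"jaw":0},{"dp":[-36,0,0],"twist":0,"jaw":0},{"dp":[-44,0,0],"twist":0,"jaw":0},{"dp":[-52,0,0],"twist":0,"jaw":0},{"dp":[-60,0,0],"twist":0,"jaw":0}]'; python3 where.py
```

```text
clock: 8.65
tool_pos: [0.4283, 0.0043, 0.0564]
eef_rot: [-0.0, 0.998, -0.069, 0.0]
force: [1.0, -2.1, 0.7]
gripper_width: 0.0123
grasp_force: 58.6
t 8.65 TCP in stand mm [-249.6    0.5   56.4] world [428.3   4.3  56.4] yaw err deg 0.05 F [ 1.  -2.1  0.7] w 12.3 g 58.6
```

```bash
python3 -m pendant '[{"dp":[-10,0,0],"twist":0,"jaw":0},{"dp":[-22,0,0],"twist":0,"jaw":0},{"dp":[-34,0,0],"twist":0,"jaw":0},{"dp":[-46,0,0],"twist":0,"jaw":0},{"dp":[-58,0,0],"twist":0,"jaw":0},{"dp":[-70,0,0],"twist":0,"jaw":0},{"dp":[-80,0,0],"twist":0,"jaw":0},{"dp":[-85,0,0],"twist":0,"jaw":0}]'; python3 where.py
python3 - <<'E'
from h import *
cv2.imwrite('pics/w3.png',env.snapshot('wrist'))
im=env.snapshot('side')[170:320,230:430];cv2.imwrite('pics/s3.png',cv2.resize(im,(800,600),interpolation=cv2.INTER_CUBIC))
E
```

```text
clock: 9.45
tool_pos: [0.3432, 0.0162, 0.056]
eef_rot: [-0.0, 0.998, -0.069, -0.001]
force: [1.6, -1.2, -0.5]
gripper_width: 0.0121
grasp_force: 58.4
t 9.45 TCP in stand mm [-335.5    0.4   56. ] world [343.2  16.2  56. ] yaw err deg 0.07 F [ 1.6 -1.2 -0.5] w 12.1 g 58.4
```

View pics/s3.png

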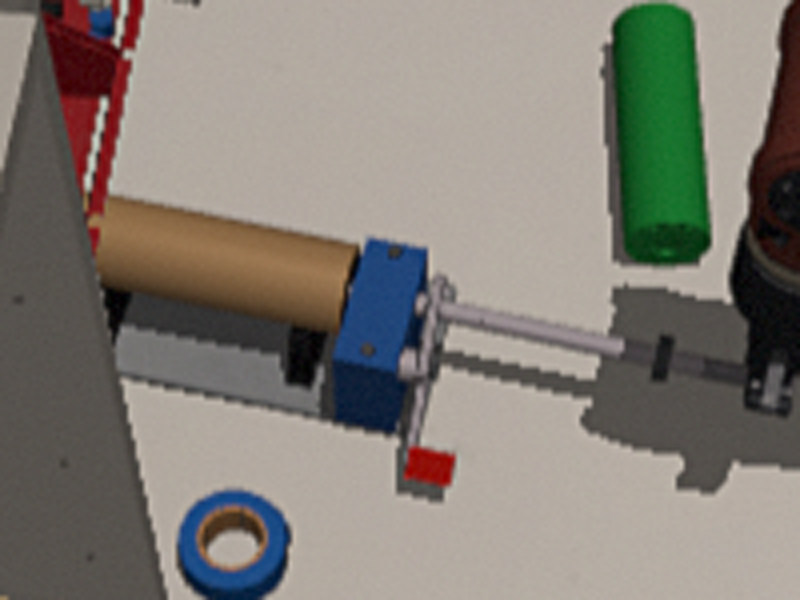

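The side view shows the fork up, the core in its saddles, and the spindle drawn about 152 mm, still in the bore. I release and regrip near its middle.

```bash
python3 -m pendant '[{"dp":[0,0,1],"twist":0,"jaw":0.15},{"dp":[0,0,3],"twist":0,"jaw":0.3},{"dp":[0,0,3],"twist":0,"jaw":0.5},{"dp":[0,0,3],"twist":0,"jaw":0.6},{"dp":[0,0,-15],"twist":0,"jaw":0.6},{"dp":[0,0,-45],"twist":0,"jaw":0.6},{"dp":[10,0,-60],"twist":0,"jaw":0.6},{"dp":[40,0,-60],"twist":0,"jaw":0.6}]'; python3 where.py
python3 -m pendant '[{"dp":[40,0,0],"twist":0,"jaw":0.6},{"dp":[75,0,0],"twist":0,"jaw":0.6},{"dp":[100,0,0],"twist":0,"jaw":0.6},{"dp":[111,0,0],"twist":0,"jaw":0.6},{"dp":[111,0,0],"twist":0,"jaw":0.6},{"dp":[111,0,20],"twist":0,"jaw":0.6},{"dp":[111,0,40],"twist":0,"jaw":0.6},{"dp":[111,0,50],"twist":0,"jaw":0.6}]'; python3 where.py
python3 - <<'E'
from h import *
cv2.imwrite('pics/w4.png',env.snapshot('wrist'))
E
```

```text
clock: 10.35
tool_pos: [0.3856, 0.0103, 0.1187]
eef_rot: [0.0, 0.998, -0.069, 0.002]
force: [0.7, 0.0, 0.2]
gripper_width: 0.0509
grasp_force: 0.0
t 10.35 TCP in stand mm [-292.8    0.5  118.7] world [385.6  10.3 118.7] yaw err deg 0.09 F [0.7 0.  0.2] w 50.9 g 0.0
clock: 11.15
tool_pos: [0.4912, -0.0045, 0.0644]
eef_rot: [-0.0, 0.998, -0.069, -0.002]
force: [-0.7, 0.1, -0.7]
gripper_width: 0.0515
grasp_force: 0.0
t 11.15 TCP in stand mm [-186.1    0.5   64.4] world [491.2  -4.5  64.4] yaw err deg 0.06 F [-0.7  0.1 -0.7] w 51.5 g 0.0
```

View pics/w4.png

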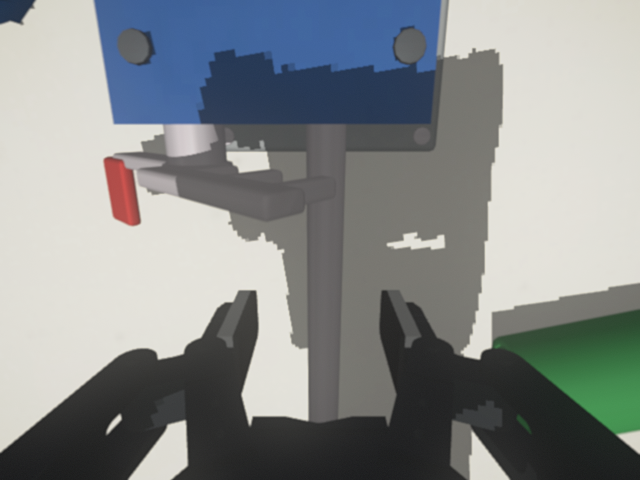

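Wrist view: the bar runs between the fingers at column 325, and the raised fork at (195,300) is clear of the collar's path. I lower and grip.

```bash
python3 -m pendant '[{"dp":[1,0,6],"twist":0,"jaw":0.6},{"dp":[1,0,11],"twist":0,"jaw":0.5},{"dp":[1,0,11],"twist":0,"jaw":0.3},{"dp":[1,0,11],"twist":0,"jaw":0},{"dp":[1,0,11],"twist":0,"jaw":0},{"dp":[1,0,11],"twist":0,"jaw":0},{"dp":[1,0,11],"twist":0,"jaw":0},{"dp":[1,0,11],"twist":0,"jaw":0}]'; python3 where.py
python3 -m pendant '[{"dp":[0,0,0],"twist":0,"jaw":0},{"dp":[0,0,-1],"twist":0,"jaw":0},{"dp":[0,0,-2],"twist":0,"jaw":0},{"dp":[-2,0,-2],"twist":0,"jaw":0},{"dp":[-6,0,-2],"twist":0,"jaw":0},{"dp":[-12,0,-2],"twist":0,"jaw":0},{"dp":[-18,0,-2],"twist":0,"jaw":0},{"dp":[-24,0,-2],"twist":0,"jaw":0}]'; python3 where.py
```

```text
clock: 12.0
tool_pos: [0.4956, -0.0057, 0.0558]
eef_rot: [0.0, 0.998, -0.069, 0.0]
force: [-1.8, -3.9, 2.4]
gripper_width: 0.0119
grasp_force: 58.5
t 12.0 TCP in stand mm [-181.6   -0.    55.8] world [495.6  -5.7  55.8] yaw err deg 0.04 F [-1.8 -3.9  2.4] w 11.9 g 58.5
clock: 12.8
tool_pos: [0.4703, -0.0013, 0.057]
eef_rot: [-0.0, 0.998, -0.069, -0.001]
force: [1.0, -1.2, -2.4]
gripper_width: 0.0118
grasp_force: 58.4
t 12.8 TCP in stand mm [-207.3    0.7   57. ] world [470.3  -1.3  57. ] yaw err deg 0.06 F [ 1.  -1.2 -2.4] w 11.8 g 58.4
```

```bash
python3 -m pendant '[{"dp":[-8,0,0],"twist":0,"jaw":0},{"dp":[-16,0,0],"twist":0,"jaw":0},{"dp":[-24,0,0],"twist":0,"jaw":0},{"dp":[-32,0,0],"twist":0,"jaw":0},{"dp":[-40,0,0],"twist":0,"jaw":0},{"dp":[-48,0,0],"twist":0,"jaw":0},{"dp":[-56,0,0],"twist":0,"jaw":0},{"dp":[-62,0,0],"twist":0,"jaw":0}]'; python3 where.py
python3 -m pendant '[{"dp":[-8,0,0],"twist":0,"jaw":0},{"dp":[-16,0,0],"twist":0,"jaw":0},{"dp":[-24,0,0],"twist":0,"jaw":0},{"dp":[-32,0,0],"twist":0,"jaw":0},{"dp":[-40,0,0],"twist":0,"jaw":0},{"dp":[-48,0,0],"twist":0,"jaw":0},{"dp":[-56,0,0],"twist":0,"jaw":0},{"dp":[-62,0,0],"twist":0,"jaw":0}]'; python3 where.py
python3 - <<'E'
from h import *
cv2.imwrite('pics/w5.png',env.snapshot('wrist'))
im=env.snapshot('side')[180:480,230:630];cv2.imwrite('pics/s5.png',cv2.resize(im,(800,600),interpolation=cv2.INTER_CUBIC))
E
```

```text
clock: 13.6
tool_pos: [0.4092, 0.0069, 0.0573]
eef_rot: [-0.0, 0.998, -0.069, -0.0]
force: [0.3, -1.1, -3.7]
gripper_width: 0.012
grasp_force: 58.3
t 13.6 TCP in stand mm [-268.9    0.4   57.3] world [409.2   6.9  57.3] yaw err deg 0.06 F [ 0.3 -1.1 -3.7] w 12.0 g 58.3
clock: 14.4
tool_pos: [0.3479, 0.0154, 0.0573]
eef_rot: [-0.0, 0.998, -0.069, -0.0]
force: [-0.2, -0.8, -2.5]
gripper_width: 0.0114
grasp_force: 58.5
t 14.4 TCP in stand mm [-330.8    0.3   57.3] world [347.9  15.4  57.3] yaw err deg 0.06 F [-0.2 -0.8 -2.5] w 11.4 g 58.5
```

View pics/s5.png

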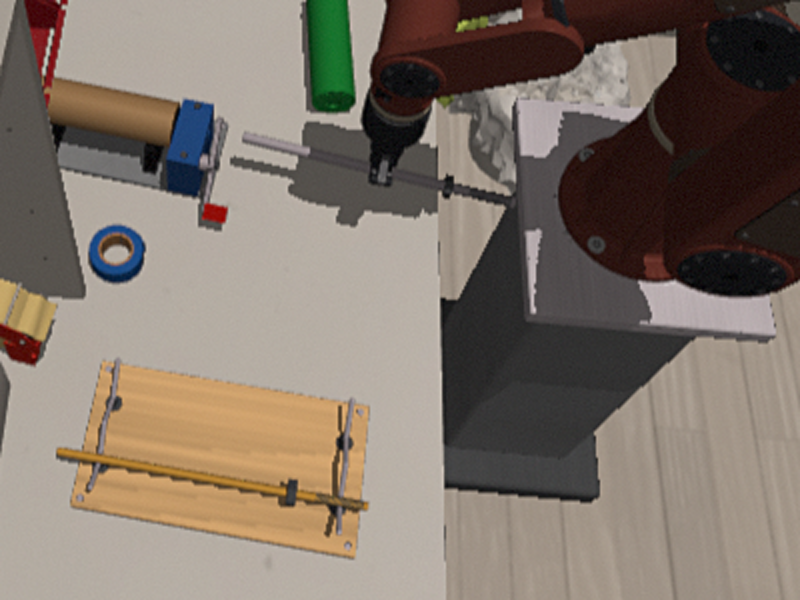

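The spindle is free; its tail at crop (245,135) is clear of the fork and the core is still in place. Now I refine the rack pose and the spindle's middle relative to the TCP.

```bash
python3 - <<'E'
from fit import *
f=lambda u,v:(180+v/2,230+u/2)
B=[((160,-85,12),(103,360)),((-160,-85,12),(369,404)),((-160,85,12),(354,557)),((160,85,12),(72,508)),((174,36,42),(58,453)),((-174,36,42),(367,507))]
S=[('side',p,f(*c)) for p,c in B]
q,r,W=fit(S[:4],[.51,.37,-.05]);print('rack',q,r.round(1).tolist(),np.array(W(q,(0,-36,45))))
q,r,W=fit(S,[.51,.37,-.05]);print('rack',q,r.round(1).tolist(),np.array(W(q,(0,-36,45))))
open('rack.txt','w').write(' '.join(map(str,q)))
n=onz('side',f(510,201),.072);t=onz('side',f(245,135),.080);print(n,t,(n+t)/2,np.linalg.norm(n-t),np.degrees(np.arctan2((t-n)[1],(t-n)[0])),env.state()['tool_pos'])
E
```

```text
rack [ 0.5121  0.3716 -0.0694] [[0.4, -0.6], [0.2, 0.4], [-0.1, 1.4], [-0.7, -1.0]] [0.5096 0.3357 0.045 ]
rack [ 0.5144  0.3718 -0.0715] [[0.2, -1.5], [0.3, -0.6], [0.0, 0.2], [-0.9, -2.1], [0.0, 2.4], [0.1, 3.9]] [0.5119 0.3359 0.045 ]
[0.1854 0.0458 0.072 ] [ 0.5179 -0.0124  0.08  ] [0.3516 0.0167 0.076 ] 0.3376399270927844 -9.93334357821017 [0.3476 0.0155 0.0571]
```

```bash
python3 -m pendant '[{"dp":[-2,0,-15],"twist":0,"jaw":0},{"dp":[-4,-5,-35],"twist":0,"jaw":0},{"dp":[-6,-20,-50],"twist":0,"jaw":0},{"dp":[-10,-50,-65],"twist":0,"jaw":0},{"dp":[-15,-85,-65],"twist":0,"jaw":0},{"dp":[-18,-120,-65],"twist":0,"jaw":0},{"dp":[-22,-150,-65],"twist":-1,"jaw":0},{"dp":[-26,-180,-65],"twist":-2,"jaw":0}]'; python3 where.py
python3 -m pendant '[{"dp":[10,-15,0],"twist":-1,"jaw":0},{"dp":[25,-35,0],"twist":-2,"jaw":0},{"dp":[45,-60,0],"twist":-2,"jaw":0},{"dp":[70,-85,0],"twist":-2,"jaw":0},{"dp":[95,-110,0],"twist":-2,"jaw":0},{"dp":[115,-132,0],"twist":-2,"jaw":0},{"dp":[128,-147,0],"twist":-2,"jaw":0},{"dp":[133,-152,0],"twist":-2,"jaw":0}]'; python3 where.py
python3 - <<'E'
from fit import *
im=env.snapshot('wrist');cv2.imwrite('pics/w6.png',im)
q=[float(x) for x in open('rack.txt').read().split()];_,_,W=fit([('side',(0,0,0),(1,1))],[0,0,0])
for n,P in dict(V=(135,-36,35),peak=(135,0,63),Vs=(135,36,35),spend=(174,36,42),corner=(160,-85,12),edge=(0,-85,12)).items():print(n,np.array(proj('wrist',W(q,P))))
print(env.spot_point('free_bay','wrist'),env.spot_point('spare','wrist'))
E
```

```text
clock: 15.3
tool_pos: [0.3482, 0.1987, 0.1227]
eef_rot: [-0.0, 0.999, -0.051, 0.001]
force: [1.2, -0.1, -2.3]
gripper_width: 0.0123
grasp_force: 58.7
t 15.3 TCP in stand mm [-356.   181.8  122.7] world [348.2 198.7 122.7] yaw err deg 2.12 F [ 1.2 -0.1 -2.3] w 12.3 g 58.7
clock: 16.1
tool_pos: [0.4978, 0.3359, 0.1223]
eef_rot: [-0.0, 0.999, -0.034, 0.001]
force: [-0.6, 0.1, -1.9]
gripper_width: 0.0119
grasp_force: 58.7
t 16.1 TCP in stand mm [-227.   338.5  122.3] world [497.8 335.9 122.3] yaw err deg 4.08 F [-0.6  0.1 -1.9] w 11.9 g 58.7
V [-22.0058 317.5756]
peak [-44.4132 239.8021]
Vs [-22.2877 183.3984]
spend [-120.4611  169.9438]
corner [-57.4847 402.9076]
edge [213.0066 387.0916]
[] [{'position': [210.8, 200.2], 'confidence': 0.66}]
```

View pics/w6.png

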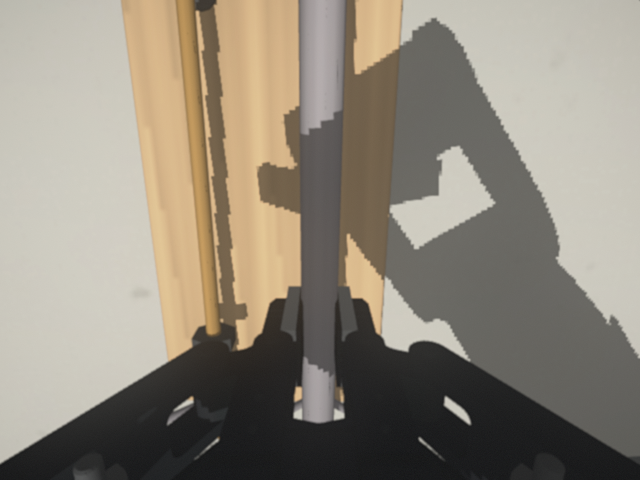

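Wrist view: the spindle hangs over the free bay (columns 300–345). The spare runs from (0,185) to (330,212), and the board edges run (0,123)–(340,167) and (0,403)–(240,387). I use these for a near fix of the bay line.

```bash
python3 - <<'E'
from h import *
np.set_printoptions(precision=4,suppress=True)
def L(a,b,z):
    p,q=onz('wrist',a,z),onz('wrist',b,z);m=(p[1]-q[1])/(p[0]-q[0]);return m,p[1]+m*(0.51-p[0])
print('right',L((5,402.5),(240,387),.012));print('left',L((5,123.5),(335,166),.012));print('spare',L((5,186),(320,211),.042))
print('spindle held',L((10,321),(280,321),.142))
print(env.state()['tool_pos'])
E
```

```text
right (np.float64(-0.07727899297924926), np.float64(0.2837711141650104))
left (np.float64(-0.07939858390129453), np.float64(0.45170911032686667))
spare (np.float64(-0.08557418807718216), np.float64(0.4054104857705715))
spindle held (np.float64(-0.06750624996179277), np.float64(0.3323846982272402))
[0.4955 0.3341 0.1218]
```

Laterally aligned already. I go 9 mm forward, twist +0.7 and lower.

```bash
python3 -m pendant '[{"dp":[5,0,5],"twist":0.7,"jaw":0},{"dp":[9,0,15],"twist":0.7,"jaw":0},{"dp":[9,0,30],"twist":0.7,"jaw":0},{"dp":[9,0,45],"twist":0.7,"jaw":0},{"dp":[9,0,58],"twist":0.7,"jaw":0},{"dp":[9,0,68],"twist":0.7,"jaw":0},{"dp":[9,0,76],"twist":0.7,"jaw":0},{"dp":[9,0,82],"twist":0.7,"jaw":0}]'; python3 where.py
python3 -m pendant '[{"dp":[0,0,2],"twist":0,"jaw":0},{"dp":[0,0,4],"twist":0,"jaw":0},{"dp":[0,0,6],"twist":0,"jaw":0},{"dp":[0,0,8],"twist":0,"jaw":0},{"dp":[0,0,9],"twist":0,"jaw":0},{"dp":[0,0,10],"twist":0,"jaw":0},{"dp":[0,0,10],"twist":0,"jaw":0},{"dp":[0,0,10],"twist":0,"jaw":0}]'; python3 where.py
```

```text
clock: 17.05
tool_pos: [0.5047, 0.3338, 0.0393]
eef_rot: [0.0, 0.999, -0.041, -0.0]
force: [-0.1, 0.2, -2.3]
gripper_width: 0.0116
grasp_force: 58.7
t 17.05 TCP in stand mm [-219.9  337.4   39.3] world [504.7 333.8  39.3] yaw err deg 3.36 F [-0.1  0.2 -2.3] w 11.6 g 58.7
clock: 17.85
tool_pos: [0.5055, 0.3342, 0.031]
eef_rot: [-0.0, 0.999, -0.041, 0.0]
force: [-0.2, 0.1, 3.1]
gripper_width: 0.0115
grasp_force: 59.1
t 17.85 TCP in stand mm [-219.2  337.9   31. ] world [505.5 334.2  31. ] yaw err deg 3.37 F [-0.2  0.1  3.1] w 11.5 g 59.1
```

```bash
python3 -m pendant '[{"dp":[0,0,0.5],"twist":0,"jaw":0},{"dp":[0,0,1],"twist":0,"jaw":0},{"dp":[0,0,1.5],"twist":0,"jaw":0},{"dp":[0,0,2],"twist":0,"jaw":0},{"dp":[0,0,2.5],"twist":0,"jaw":0},{"dp":[0,0,3],"twist":0,"jaw":0},{"dp":[0,0,3],"twist":0,"jaw":0},{"dp":[0,0,3],"twist":0,"jaw":0}]'; python3 where.py
python3 - <<'E'
from h import *
im=env.snapshot('side')[330:480,240:440];cv2.imwrite('pics/s7.png',cv2.resize(im,(800,600),interpolation=cv2.INTER_CUBIC))
E
```

```text
clock: 18.65
tool_pos: [0.5058, 0.3349, 0.03]
eef_rot: [-0.001, 0.999, -0.04, 0.001]
force: [-3.2, -0.7, 11.9]
gripper_width: 0.0121
grasp_force: 60.1
t 18.65 TCP in stand mm [-218.9  338.7   30. ] world [505.8 334.9  30. ] yaw err deg 3.39 F [-3.2 -0.7 11.9] w 12.1 g 60.1
```

View pics/s7.png

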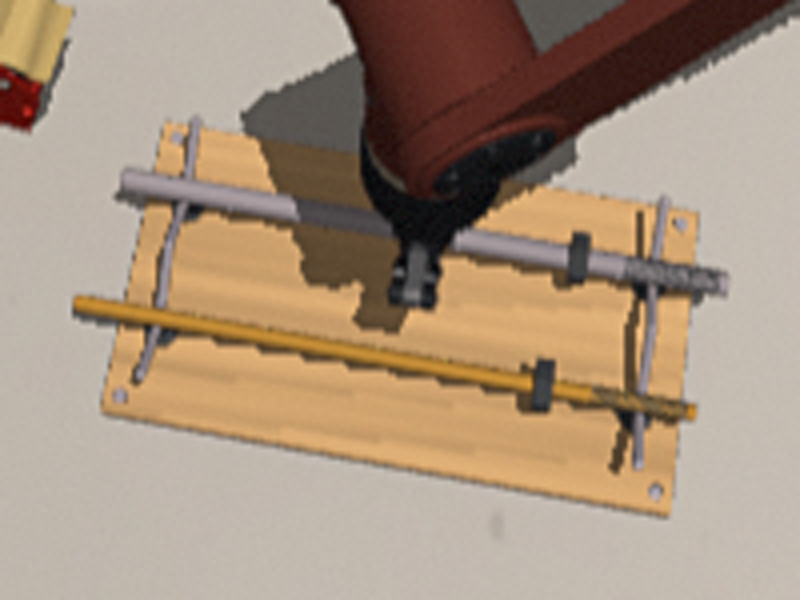

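The side view shows both ends down in the Vs of the free bay (crop (195,205) and (650,280)), parallel to the spare. I ease off, release and rise.

```bash
python3 -m pendant '[{"dp":[0,0,-1],"twist":0,"jaw":0},{"dp":[0,0,-1.5],"twist":0,"jaw":0},{"dp":[0,0,-1.5],"twist":0,"jaw":0.15},{"dp":[0,0,-1.5],"twist":0,"jaw":0.3},{"dp":[0,0,-1.5],"twist":0,"jaw":0.45},{"dp":[0,0,-1.5],"twist":0,"jaw":0.5},{"dp":[0,0,-1.5],"twist":0,"jaw":0.5},{"dp":[0,0,-8],"twist":0,"jaw":0.5}]'; python3 where.py
python3 -m pendant '[{"dp":[0,0,-10],"twist":0,"jaw":0.5},{"dp":[0,0,-25],"twist":0,"jaw":0.5},{"dp":[0,0,-45],"twist":0,"jaw":0.5},{"dp":[0,0,-75],"twist":0,"jaw":0.5},{"dp":[-20,0,-105],"twist":0,"jaw":0.5},{"dp":[-50,20,-130],"twist":0,"jaw":0.5},{"dp":[-75,50,-140],"twist":0,"jaw":0.5},{"dp":[-90,70,-140],"twist":0,"jaw":0.5}]'; python3 where.py
python3 - <<'E'
from h import *
im=env.snapshot('side')[180:480,240:440];cv2.imwrite('pics/s8.png',cv2.resize(im,(400,600),interpolation=cv2.INTER_CUBIC))
E
```

```text
clock: 19.5
tool_pos: [0.5039, 0.3332, 0.0342]
eef_rot: [0.001, 0.999, -0.041, -0.001]
force: [-0.5, 0.3, 0.6]
gripper_width: 0.0427
grasp_force: 0.0
t 19.5 TCP in stand mm [-220.6  336.7   34.2] world [503.9 333.2  34.2] yaw err deg 3.35 F [-0.5  0.3  0.6] w 42.7 g 0.0
clock: 20.3
tool_pos: [0.4096, 0.2714, 0.1793]
eef_rot: [-0.001, 0.999, -0.04, 0.003]
force: [0.4, 1.1, -0.4]
gripper_width: 0.0422
grasp_force: 0.0
t 20.3 TCP in stand mm [-305.4  262.4  179.3] world [409.6 271.4 179.3] yaw err deg 3.41 F [ 0.4  1.1 -0.4] w 42.2 g 0.0
```

View pics/s8.png

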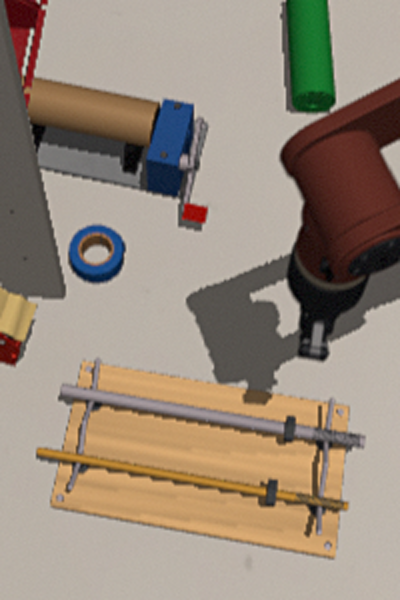

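The view shows the spindle seated in the free bay, the spare in place, the core in its saddles, the keeper up and the arm clear.

```bash
python3 -c "
from station import env
print(env.hand_in())"
```

```text
the job is handed in; nothing more can be done
None
```

I've handed the job in: the keeper is up, the core is still in its saddles, and the spindle, drawn out in two grips, lies in the free bay of the rack with the spare undisturbed (about 20 s of the 67 s used; the hand-in gave no verdict).

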